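# Press the ready plug home in the bronze panel

## Robot

A 6-joint arm with a two-finger parallel gripper is mounted at the origin on the work surface. World frame = base frame: x ahead of the robot, y to its left, z up, the work surface at z = 0. Lengths are in m, angles in degrees, forces in N, time in s.
With the tool pointing down it reaches from about 0.375 to 0.9 m from the base axis. Payload 3.1 kg.
Tool frame: the origin (TCP) lies on the centre line of the jaws, within the pads' length; the fingertips stand 17 mm ahead of it and the grasp point (between the pads) lies 2 mm behind it; z points along the fingers, y is the line along which they close (so a half turn about z gives the same grasp; the last joint's range is limited). The gripper opens to 87 mm and grips with 3 to 60 N. Pads are 19 mm wide; open, the fingers measure 117 mm over their backs; the gripper's body (75 mm by 190 mm) begins 51 mm behind the grasp point.
Start: joints at [56.179, 30.224, 82.088, -0, 67.689, -10.227], TCP at [0.25, 0.573, 0.24] pointing down, gripper open.
Joint ranges: [-176.69, 176.69], [-43.24, 126.21], [12.49, 139.97], [-82, 262], [0, 151.66], [-163.58, 163.58]. Speed limits (degrees/s): [159.86, 159.86, 180, 180, 180, 180].

## Interface

Orientations are given as a 3x3 rotation matrix whose columns are the frame's x, y, z axes.
In Python, from rig import bot, imaging, finder gives the robot as it stands. The module is installed in compiled form; this text tells all that it offers.
- The arm moves only by the tool play_rows, never from a script. Its argument "motion" is a list that holds one entry, the list of rows, each a list of 6 numbers: the shift along the tool's x, y, z in normalised numbers (1 is 0.8 m), then the turn, a rotation vector about the tool's x, y, z in fractions of the full range, 1 being 45 degrees. In form: [[[dx, dy, dz, wx, wy, wz], ...]]. A call has 1 to 8 rows; each row is the pose to reach, as a shift and turn from the pose commanded when the call began, along the tool's axes at that moment; what a row does not reach only later rows make up. A row lasts 1/12 s, in which the tool goes at most 41.7 mm and 7.16 degrees, less where a joint would pass 70% of its speed; a pose out of reach is approached as far as the arm can. No shift or turn number may pass 1 either way. A call with a gripper value outside its range is refused whole. "fingers" is the finger opening in m, from 0 to 0.087, set as the call begins (left out, the last holds). The fingers move at their own pace and stop on an object; the grip force is fixed at half the most. Time passes only in rows, so rows that repeat a pose let the fingers close. It gives the time, the measured TCP pose, the force, the opening and the grip force at its end, in the units of the state.
- bot.read_state(): the state, without advancing time (a new reading comes with each control period).
- imaging.capture(name): name is "scene" or "top" or "wrist"; returns a dict with "frame" (420x560x3 uint8, red, green, blue), "camera_matrix" (3x3 intrinsics, pixels), "k1" (the pictures are not rectified: a ray, as slopes to the right and down, at radius r is drawn at 1 + k1 r^2 times it, then the intrinsics apply), "R" (3x3) and "t" (3): a world point X has camera coordinates R X + t. Camera axes: x right, y down, z forward; pixel columns grow to the right and rows downward; lengths in m; the calibration is good to about 2 mm. A picture is of the moment at which its call begins. There is no depth.
- bot.hand_in(): hands the job in; it is judged then, once.
Trained networks look in the newest picture that a camera, given by its name, has taken for a name from the list of things; names that differ only in an ending like _2 or _b are one class to them, and where a whole thing is asked for, a point or a joint stands for the part that bears it (a point fixed in the world has none). Each returns a list of dicts, best first, with "confidence" (0 to 1); they miss things now and then, are a little off and sometimes report something else, mostly with a low value. They report only what shows in the picture. A call takes as long as a camera call. They do not tell look-alikes from the thing itself.
- finder.recognise(camera, name): "at" ([x, y, z] in m, in world coordinates, good to about 4 mm: the middle of the surface that is visible of it).
- finder.outline_of(camera, name): "pixels" (420x560 bool, what is visible of it).
The state is a dict: "time_s": time; "joint_positions": joint angles; "qvel": joint speeds; "tau": joint torques, N m; "position": TCP position; "tcp_rot": TCP orientation; "force": force on the tool from outside, world axes, zero at the start; "moment": the same for the moment, N m; "opening": opening from 0.0 (shut) to 1.0 (fully open); "grasp_force": force on a finger pad.
Only numpy, scipy, OpenCV 4.12 (cv2) and the standard library are available. Lean on these libraries where they do the work, as an engineer would, in place of code of your own. Each camera call takes 0.05 s, during which the arm holds its last target. There are 200 camera calls.

## Task

Only the yellow-headed plug in the bronze panel has been fitted and is ready: with your fingertips, gently press it straight down until its head rests fully home on its seat, then withdraw. Do not pull it up, do not touch the red, blue and white plugs or their seats, which still have to be fitted and must stay standing proud, and leave the jar, the plaster bell and the hammer where they are.

Things in the scene. Friction and masses are not known exactly. Their poses are not given: they have to be found in the camera images.
- panel: cast bronze relief panel, 240 (own x) by 310 (own y) mm, lying level and fast on two wooden bearers; origin under its centre on the bench, z up; its flat face is 50 mm above the bench, with a 4 mm rim and a small hat relief (80 mm across, 12 mm high) in the middle
- seat_yellow: bronze seat of the yellow-headed plug: a fixed disc 36 mm across and 6 mm high on the panel's face, origin at the centre of its underside (50 mm above the bench); it carries the plug
- top_yellow (a point): centre of the top of the yellow plug's head: a yellow disc 28 mm across and 8 mm thick on a 12 mm steel shank, moving straight up and down in its seat. It stands proud at the start, head underside 9 to 12 mm above the seat; all four plugs are alike but for colour, and their centres are at least 100 mm apart
- seat_red: bronze seat of the red-headed plug: a fixed disc 36 mm across and 6 mm high on the panel's face, origin at the centre of its underside (50 mm above the bench); it carries the plug
- top_red (a point): centre of the top of the red plug's head: a red disc 28 mm across and 8 mm thick on a 12 mm steel shank, moving straight up and down in its seat. It stands proud at the start, head underside 9 to 12 mm above the seat; all four plugs are alike but for colour, and their centres are at least 100 mm apart
- seat_blue: bronze seat of the blue-headed plug: a fixed disc 36 mm across and 6 mm high on the panel's face, origin at the centre of its underside (50 mm above the bench); it carries the plug
- top_blue (a point): centre of the top of the blue plug's head: a blue disc 28 mm across and 8 mm thick on a 12 mm steel shank, moving straight up and down in its seat. It stands proud at the start, head underside 9 to 12 mm above the seat; all four plugs are alike but for colour, and their centres are at least 100 mm apart
- seat_white: bronze seat of the white-headed plug: a fixed disc 36 mm across and 6 mm high on the panel's face, origin at the centre of its underside (50 mm above the bench); it carries the plug
- top_white (a point): centre of the top of the white plug's head: a white disc 28 mm across and 8 mm thick on a 12 mm steel shank, moving straight up and down in its seat. It stands proud at the start, head underside 9 to 12 mm above the seat; all four plugs are alike but for colour, and their centres are at least 100 mm apart
- plug_yellow (a joint): how far the yellow plug is pressed in, in m: 0 to 0.003 at the start, 0.012 fully home, where the head's underside rests solidly on the seat and its top is 64 mm above the bench. It slides against about 3 N of steady friction, stays where it is left and does not spring back; pulled upward the value turns negative
- wax_jar: loose amber glass jar with a steel cap, 68 mm across, 75 mm high, standing beside the panel; origin at the centre of its underside
- plaster_bell: loose white plaster bell, 84 mm across the foot, 85 mm high, standing beside the panel; origin at the centre of its underside
- hammer: loose hammer with a wooden handle, 260 mm long, lying on the bench beyond the panel; origin near its middle at the bench
Not all that is in view belongs to the job. Leave any black or green look-alike of the wax_jar alone.

How it is judged (in metres and radians):
On the way:
1. the fingertips push the yellow plug down (contact force between the fingers and seat_yellow above 0.5 N and value of joint plug_yellow above 0.005 m), for 0.05 s.
At the end, for the whole second after the job is handed in: The yellow plug is home to within 1.5 mm; the red, blue and white plugs are within 3 mm of where they stood; the jar, the bell and the hammer are at rest within 15 mm of where they were (value of joint plug_yellow above 0.0105 m and distance of each of top_red, top_blue, top_white from where it was at the start of the episode below 0.003 m and distance of each of wax_jar, plaster_bell, hammer from where it was at the start of the episode below 0.015 m and linear speed of each of wax_jar, plaster_bell, hammer below 0.02 m/s); the robot touches nothing.
It fails at once if the red, blue or white plug or its seat is touched, or one of those plugs shifts by more than 3 mm (contact force between any of the arm, the fingers and seat_red above 1 N or distance of any of top_red, top_blue, top_white from where it was at the start of the episode above 0.003 m or contact force between any of the arm, the fingers and seat_blue above 1 N or contact force between any of the arm, the fingers and seat_white above 1 N).
It fails at once if the yellow plug is pulled up out of its seat (value of joint plug_yellow below -0.002 m).
It fails at once if the yellow plug is pushed with more than 40 N (contact force between any of the arm, the fingers and seat_yellow above 40 N).
It fails at once if the jar, the bell or the hammer is moved by more than 15 mm (distance of any of wax_jar, plaster_bell, hammer from where it was at the start of the episode above 0.015 m).
It also fails if it takes over 29 s, if anything falls off the work surface, if the arm or the gripper's body presses on something with over 40 N, if the wrist force passes 120 N, or if a joint passes its speed limit or range.

## Working session

There is one attempt and no reset: what is moved stays moved. The work goes in short steps, Python scripts to look and compute and a tool call to move; the robot and the scene stay as the last step left them, time stands still between calls to the robot, and variables do not carry over. Pictures are saved under pics/ and viewed, at most 10 in all, crops included, and the job is handed in when it is done.

Besides the shell and the picture viewer there is one more tool, called after ">>>" as name(argument=value, ...), one argument or row to a line, values as JSON. play_rows: Moves the arm, as the interface text tells. Its arguments: {"type":"object","properties":{"motion":{"type":"array"},"fingers":{"type":"number"}},"required":["motion"]}

```bash
mkdir -p pics
python3 - <<'E'
from rig import bot,imaging,finder
import cv2,numpy as np
s=bot.read_state();print(s['time_s'],s['position'],np.round(s['tcp_rot'],3).tolist(),s['opening'],s['force'])
ims=[]
for c in ['scene','top']:
    d=imaging.capture(c);cv2.imwrite(f'pics/{c}0.png',d['frame'][:,:,::-1])
    for n in ['top_yellow','seat_yellow','top_red','top_blue','top_white','wax_jar','plaster_bell','hammer','panel']:
        print(c,n,[(np.round(r['at'],3).tolist(),round(r['confidence'],2)) for r in finder.recognise(c,n)[:3]])
E
```

```text
0.0 [0.24975531 0.57219204 0.23857243] [[-0.916, 0.4, -0.001], [0.4, 0.916, -0.002], [0.0, -0.002, -1.0]] 0.9993258105455151 [-0.07999486  0.26808536 -0.40667972]
scene top_yellow []
scene seat_yellow [([0.518, -0.063, 0.057], 0.69)]
scene top_red [([0.638, -0.01, 0.071], 0.58)]
scene top_blue [([0.468, 0.122, 0.076], 0.63)]
scene top_white [([0.647, -0.014, 0.068], 0.49), ([0.586, 0.17, 0.075], 0.47)]
scene wax_jar [([0.482, 0.258, 0.054], 0.93), ([0.356, 0.288, 0.052], 0.92), ([0.602, 0.304, 0.051], 0.78)]
scene plaster_bell [([0.591, -0.19, 0.041], 0.95)]
scene hammer [([0.76, 0.098, 0.022], 0.64)]
scene panel [([0.587, 0.171, 0.074], 0.75), ([0.574, 0.034, 0.05], 0.69), ([0.645, -0.014, 0.064], 0.64)]
top top_yellow [([0.516, -0.064, 0.074], 0.4)]
top seat_yellow [([0.516, -0.063, 0.073], 0.76)]
top top_red [([0.516, -0.064, 0.074], 0.72), ([0.635, -0.01, 0.074], 0.56)]
top top_blue [([0.461, 0.13, 0.073], 0.51)]
top top_white [([0.581, 0.179, 0.073], 0.53)]
top wax_jar [([0.345, 0.296, 0.076], 0.96), ([0.582, 0.312, 0.073], 0.95), ([0.461, 0.264, 0.077], 0.63)]
top plaster_bell [([0.567, -0.17, 0.056], 0.88)]
top hammer [([0.75, 0.115, 0.025], 0.83)]
top panel [([0.55, 0.052, 0.051], 0.68)]
```

View pics/top0.png

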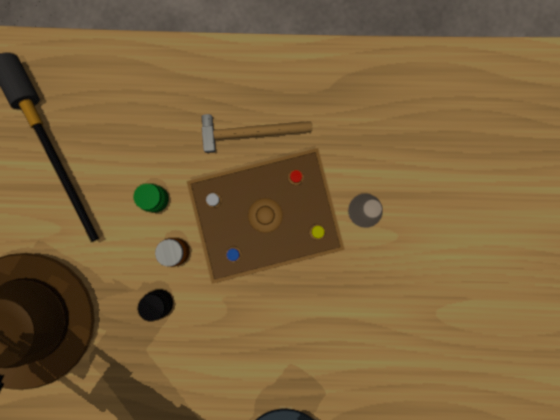

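View pics/scene0.png

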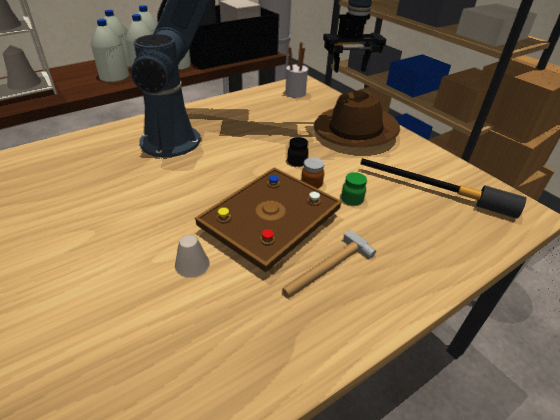

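The top view shows yellow at (318,232), red at (296,177), blue at (233,255) and white at (212,200). The amber jar is at (170,252), its look-alikes at (150,198) green and (155,305) black, the bell at (366,210) and the hammer near (255,132). In the scene view yellow is at (223,213). Only one plug has a yellow head, so I'll triangulate it and confirm it in a crop.

```bash
cat > h.py <<'E'
import cv2,numpy as np
def ray(d,uv):
    """world origin and direction of the ray through pixel uv"""
    K=d['camera_matrix'];p=np.array([(uv[0]-K[0,2])/K[0,0],(uv[1]-K[1,2])/K[1,1]]);q=p.copy()
    for _ in range(20): q=p/(1+d['k1']*(q@q))
    R=np.array(d['R']);return -R.T@d['t'],R.T@np.array([q[0],q[1],1])
def on_plane(d,uv,z):
    o,v=ray(d,uv);return o+v*(z-o[2])/v[2]
def yellow(d,guess=None):
    h=cv2.cvtColor(d['frame'],cv2.COLOR_RGB2HSV);m=cv2.inRange(h,(26,180,90),(34,255,255))
    n,_,st,c=cv2.connectedComponentsWithStats(m);return [(c[i],st[i,4]) for i in range(1,n) if st[i,4]>15]
def meet(rays):
    A=np.zeros((3,3));b=np.zeros(3)
    for o,v in rays:
        v=v/np.linalg.norm(v);P=np.eye(3)-np.outer(v,v);A+=P;b+=P@o
    return np.linalg.solve(A,b)
E
python3 - <<'E'
from rig import bot,imaging,finder
from h import *
out=[];rs=[]
for c,(u,v) in dict(top=(318,232),scene=(223,213)).items():
    d=imaging.capture(c);y=yellow(d);print(c,y)
    b=min(y,key=lambda a:np.hypot(*(a[0]-[u,v])));rs.append(ray(d,b[0]));print(on_plane(d,b[0],.074))
    out.append(cv2.resize(d['frame'][v-30:v+30,u-40:u+40,::-1],(400,300),interpolation=cv2.INTER_CUBIC))
    if c=='top':
        for n,p in dict(red=(296,177),blue=(233,255),white=(212,200)).items(): print(n,on_plane(d,p,.074))
        print('bell',on_plane(d,(366,210),.03),on_plane(d,(372,209),.085))
print(meet(rs))
cv2.imwrite('pics/crop.png',np.hstack(out))
E
```

```text
top [(array([317.58064516, 231.49193548]), np.int32(124))]
[ 0.51413151 -0.06158994  0.074     ]
red [ 0.63470877 -0.01115593  0.074     ]
blue [0.45776029 0.12483094 0.074     ]
white [0.5788521  0.17504083 0.074     ]
bell [ 0.56706987 -0.17718394  0.03      ] [ 0.56624132 -0.17902911  0.085     ]
scene [(array([222.93548387, 210.96774194]), np.int32(62))]
[ 0.51538935 -0.06094611  0.074     ]
[ 0.51442387 -0.06113182  0.07341148]
```

View pics/crop.png

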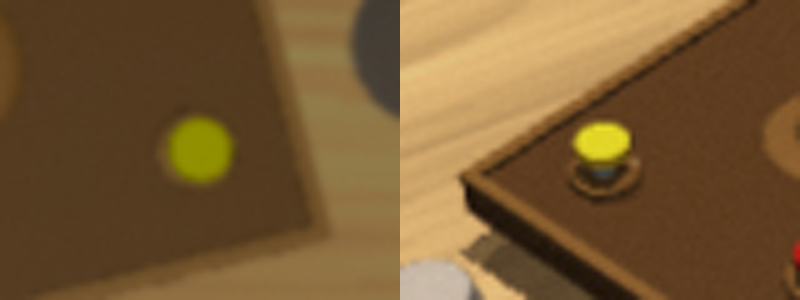

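The crop confirms the one yellow head, standing proud on its seat in the panel's right near corner, with its centre at (0.5145, -0.061). I'll cross at the current height with the fingers shut.

The rows are not in the units I measure in: shifts go in shares of 0.8 m and turns go in shares of 45 degrees. I convert before sending: -0.2 m / 0.8 = -0.25, -0.19 m / 0.8 = -0.2375.

>>> play_rows(
  motion=[
    [[-0.25, -0.2375, 0, 0, 0, 0], [-0.25, -0.2375, 0, 0, 0, 0], [-0.25, -0.2375, 0, 0, 0, 0], [-0.25, -0.2375, 0, 0, 0, 0], [-0.25, -0.2375, 0, 0, 0, 0], [-0.25, -0.2375, 0, 0, 0, 0], [-0.25, -0.2375, 0, 0, 0, 0], [-0.25, -0.2375, 0, 0, 0, 0]],
  ],
  fingers=0,
)

```text
time_s: 1.77
position: [0.3589, 0.3148, 0.2397]
tcp_rot: [[-0.914, 0.405, 0.0], [0.405, 0.914, -0.002], [-0.001, -0.002, -1.0]]
force: [-1.2, 0.4, -0.3]
opening: 0.475
grasp_force: 0.0
```

In the tool's units: -0.2 m / 0.8 = -0.25, -0.19 m / 0.8 = -0.2375.

>>> play_rows(
  motion=[
    [[-0.25, -0.2375, 0, 0, 0, 0], [-0.25, -0.2375, 0, 0, 0, 0], [-0.25, -0.2375, 0, 0, 0, 0], [-0.25, -0.2375, 0, 0, 0, 0], [-0.25, -0.2375, 0, 0, 0, 0], [-0.25, -0.2375, 0, 0, 0, 0], [-0.25, -0.2375, 0, 0, 0, 0], [-0.25, -0.2375, 0, 0, 0, 0]],
  ],
)

```text
time_s: 2.43
position: [0.4682, 0.0606, 0.24]
tcp_rot: [[-0.914, 0.405, 0.004], [0.405, 0.914, -0.002], [-0.005, 0.0, -1.0]]
force: [0.0, 0.5, -0.4]
opening: 0.009
grasp_force: 0.0
```

In the tool's units: 0.1 m / 0.8 = 0.125, -0.0924 m / 0.8 = -0.1155.

>>> play_rows(
  motion=[
    [[-0.1144, -0.1155, 0, 0, 0, 0], [-0.1144, -0.1155, 0, 0, 0, 0], [-0.1144, -0.1155, 0, 0, 0, 0], [-0.1144, -0.1155, 0, 0, 0, 0], [-0.1144, -0.1155, 0.05, 0, 0, 0], [-0.1144, -0.1155, 0.1, 0, 0, 0], [-0.1144, -0.1155, 0.125, 0, 0, 0], [-0.1144, -0.1155, 0.125, 0, 0, 0]],
  ],
)

```text
time_s: 3.1
position: [0.5081, -0.0546, 0.1355]
tcp_rot: [[-0.916, 0.4, -0.01], [0.4, 0.917, 0.004], [0.01, -0.0, -1.0]]
force: [-1.0, -0.3, 0.1]
opening: 0.009
grasp_force: 0.0
```

Run:
```python
from rig import bot,imaging,finder
from h import *
s=bot.read_state();print(s['time_s'],s['position'],np.round(s['tcp_rot'],4).tolist(),s['force'],s['opening'])
out=[]
for c in ['wrist','scene']:
    d=imaging.capture(c)
    for b in yellow(d): print(c,b,on_plane(d,b[0],.074))
    f=d['frame'][:,:,::-1]
    out.append(cv2.resize(f if c=='wrist' else f[150:270,150:310],(400,300)))
cv2.imwrite('pics/w1.png',np.hstack(out))
```

```text
3.1 [ 0.50811975 -0.05455361  0.13554485] [[-0.9165, 0.4, -0.0097], [0.4, 0.9165, 0.0038], [0.0104, -0.0004, -0.9999]] [-1.04440207 -0.28638401  0.08908737] 0.008557411716907765
```

View pics/w1.png

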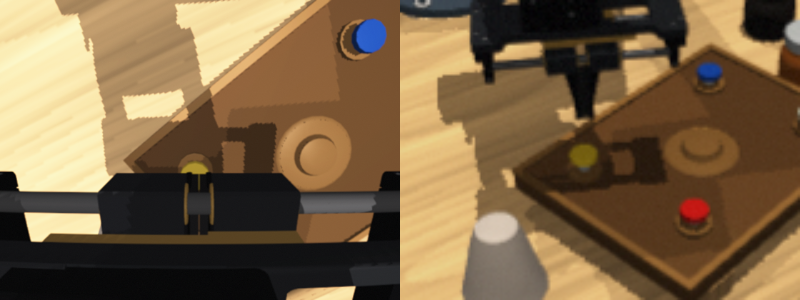

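The closed fingertips are above the yellow head: wrist view about (195,165), scene crop about (583,155). The other plugs are clear. Next I let the arm settle and check the pose.

>>> play_rows(
  motion=[
    [[0, 0, 0, 0, 0, 0], [0, 0, 0, 0, 0, 0], [0, 0, 0, 0, 0, 0], [0, 0, 0, 0, 0, 0]],
  ],
)

```text
time_s: 3.53
position: [0.5123, -0.0569, 0.1409]
tcp_rot: [[-0.916, 0.4, 0.003], [0.4, 0.916, -0.001], [-0.003, 0.0, -1.0]]
force: [0.3, 0.6, 0.5]
opening: 0.004
grasp_force: 0.0
```

In the tool's units: 0.038 m / 0.8 = 0.0475, -0.0037 m / 0.8 = -0.0046.

>>> play_rows(
  motion=[
    [[-0.0046, -0.0036, 0.0125, 0, 0, 0], [-0.0046, -0.0036, 0.025, 0, 0, 0], [-0.0046, -0.0036, 0.0375, 0, 0, 0], [-0.0046, -0.0036, 0.0475, 0, 0, 0], [-0.0046, -0.0036, 0.0475, 0, 0, 0], [-0.0046, -0.0036, 0.0475, 0, 0, 0], [-0.0046, -0.0036, 0.0475, 0, 0, 0], [-0.0046, -0.0036, 0.0475, 0, 0, 0]],
  ],
)

```text
time_s: 4.2
position: [0.5139, -0.0611, 0.1017]
tcp_rot: [[-0.916, 0.4, 0.0], [0.4, 0.916, -0.0], [-0.0, 0.0, -1.0]]
force: [0.1, 0.5, 0.5]
opening: 0.002
grasp_force: 0.0
```

Run:
```python
from rig import bot,imaging
from h import *
s=bot.read_state();print(s['time_s'],s['position'],s['force'])
out=[]
for c,(u,v) in dict(top=(318,232),scene=(223,205)).items():
    d=imaging.capture(c)
    print(c,[(b[0],b[1],on_plane(d,b[0],.074)) for b in yellow(d)])
    X=np.array(d['R'])@(s['position']-[0,0,.017])+d['t'];K=d['camera_matrix'];q=X[:2]/X[2];q=q*(1+d['k1']*q@q);print('tip px',K[0,0]*q[0]+K[0,2],K[1,1]*q[1]+K[1,2])
    out.append(cv2.resize(d['frame'][v-30:v+30,u-40:u+40,::-1],(400,300),interpolation=cv2.INTER_CUBIC))
cv2.imwrite('pics/c2.png',np.hstack(out))
```

```text
4.2 [ 0.5138933  -0.06106428  0.10169175] [0.05834333 0.5439375  0.47931755]
top []
tip px 317.80716507881544 231.5606225191477
scene []
tip px 222.35977753145224 207.35785325766264
```

View pics/c2.png

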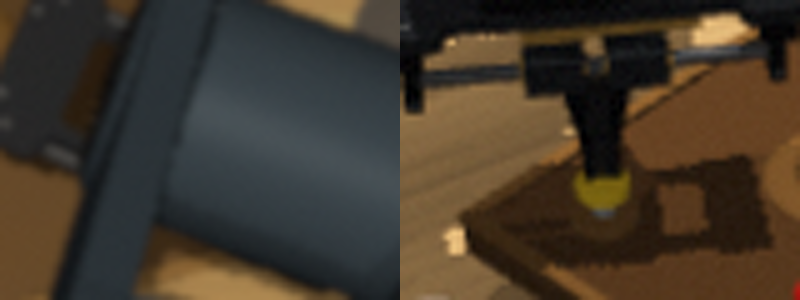

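The fingers are centred over the yellow head (scene crop, about (602,180)). I'll press down gently.

In the tool's units: 0.0135 m / 0.8 = 0.0169, 0.012 m / 0.8 = 0.015.

>>> play_rows(
  motion=[
    [[0, 0, 0.0025, 0, 0, 0], [0, 0, 0.005, 0, 0, 0], [0, 0, 0.0075, 0, 0, 0], [0, 0, 0.0094, 0, 0, 0], [0, 0, 0.0113, 0, 0, 0], [0, 0, 0.0131, 0, 0, 0], [0, 0, 0.015, 0, 0, 0], [0, 0, 0.0169, 0, 0, 0]],
  ],
)

```text
time_s: 4.97
position: [0.5136, -0.061, 0.088]
tcp_rot: [[-0.916, 0.4, -0.0], [0.4, 0.916, 0.0], [0.0, -0.0, -1.0]]
force: [-0.9, -0.2, 3.0]
opening: 0.005
grasp_force: 1.4
```

In the tool's units: 0.004 m / 0.8 = 0.005, 0.003 m / 0.8 = 0.0038.

>>> play_rows(
  motion=[
    [[0, 0, 0.0013, 0, 0, 0], [0, 0, 0.0025, 0, 0, 0], [0, 0, 0.0038, 0, 0, 0], [0, 0, 0.005, 0, 0, 0], [0, 0, 0.005, 0, 0, 0], [0, 0, 0.005, 0, 0, 0]],
  ],
)

```text
time_s: 5.47
position: [0.5136, -0.061, 0.0838]
tcp_rot: [[-0.916, 0.4, -0.0], [0.4, 0.916, 0.0], [0.0, -0.0, -1.0]]
force: [0.7, 0.2, 0.1]
opening: 0.004
grasp_force: 0.2
```

In the tool's units: 0.002 m / 0.8 = 0.0025, 0.0015 m / 0.8 = 0.0019.

>>> play_rows(
  motion=[
    [[0, 0, 0.0006, 0, 0, 0], [0, 0, 0.0013, 0, 0, 0], [0, 0, 0.0019, 0, 0, 0], [0, 0, 0.0025, 0, 0, 0]],
  ],
)

```text
time_s: 5.8
position: [0.5136, -0.061, 0.0821]
tcp_rot: [[-0.916, 0.4, -0.0], [0.4, 0.916, 0.0], [0.0, -0.0, -1.0]]
force: [-0.7, -0.2, 3.0]
opening: 0.002
grasp_force: 1.3
```

In the tool's units: 0.0006 m / 0.8 = 0.0008, 0.0003 m / 0.8 = 0.0004.

>>> play_rows(
  motion=[
    [[0, 0, 0.0004, 0, 0, 0], [0, 0, 0.0008, 0, 0, 0], [0, 0, 0.0008, 0, 0, 0]],
  ],
)

```text
time_s: 6.05
position: [0.5136, -0.061, 0.0814]
tcp_rot: [[-0.916, 0.4, -0.0], [0.4, 0.916, 0.0], [0.0, -0.0, -1.0]]
force: [-0.7, 1.3, 2.1]
opening: 0.005
grasp_force: 1.2
```

In the tool's units: 0.0003 m / 0.8 = 0.0004.

>>> play_rows(
  motion=[
    [[0, 0, 0.0004, 0, 0, 0], [0, 0, 0.0004, 0, 0, 0]],
  ],
)

```text
time_s: 6.22
position: [0.5137, -0.061, 0.0814]
tcp_rot: [[-0.916, 0.4, 0.0], [0.4, 0.916, -0.0], [-0.0, -0.0, -1.0]]
force: [-0.7, 0.7, 5.7]
opening: 0.008
grasp_force: 2.4
```

In the tool's units: 0.0002 m / 0.8 = 0.0003.

>>> play_rows(
  motion=[
    [[0, 0, 0.0003, 0, 0, 0], [0, 0, 0.0003, 0, 0, 0]],
  ],
)

```text
time_s: 6.38
position: [0.5136, -0.061, 0.0814]
tcp_rot: [[-0.916, 0.4, 0.0], [0.4, 0.916, -0.0], [-0.0, -0.0, -1.0]]
force: [-1.4, 0.6, 6.0]
opening: 0.007
grasp_force: 3.1
```

In the tool's units: 0.0002 m / 0.8 = 0.0003.

>>> play_rows(
  motion=[
    [[0, 0, 0.0003, 0, 0, 0], [0, 0, 0.0003, 0, 0, 0]],
  ],
)

```text
time_s: 6.55
position: [0.5136, -0.061, 0.0813]
tcp_rot: [[-0.916, 0.4, 0.0], [0.4, 0.916, -0.0], [-0.0, -0.0, -1.0]]
force: [-2.3, 0.0, 7.6]
opening: 0.01
grasp_force: 3.8
```

The tool has stopped moving while the force climbs past the 3 N friction, so the head is home. I'll withdraw straight up without changing the grip.

>>> play_rows(
  motion=[
    [[0, 0, -0.005, 0, 0, 0], [0, 0, -0.0188, 0, 0, 0], [0, 0, -0.05, 0, 0, 0], [0, 0, -0.0875, 0, 0, 0], [0, 0, -0.125, 0, 0, 0], [0, 0, -0.175, 0, 0, 0], [0, 0, -0.2, 0, 0, 0], [0, 0, -0.2, 0, 0, 0]],
  ],
)

```text
time_s: 7.22
position: [0.517, -0.0621, 0.2458]
tcp_rot: [[-0.916, 0.4, 0.011], [0.4, 0.916, -0.004], [-0.012, 0.001, -1.0]]
force: [-0.4, -1.0, -0.2]
opening: 0.006
grasp_force: 0.0
```

In the tool's units: 0.12 m / 0.8 = 0.15, 0.1 m / 0.8 = 0.125.

>>> play_rows(
  motion=[
    [[0.125, 0.15, 0, 0, 0, 0], [0.125, 0.15, 0, 0, 0, 0], [0.125, 0.15, 0, 0, 0, 0], [0.125, 0.15, 0, 0, 0, 0], [0.125, 0.15, 0, 0, 0, 0], [0.125, 0.15, 0, 0, 0, 0], [0.125, 0.15, 0, 0, 0, 0], [0.125, 0.15, 0, 0, 0, 0]],
  ],
)

```text
time_s: 7.88
position: [0.4707, 0.088, 0.2404]
tcp_rot: [[-0.916, 0.401, -0.0], [0.401, 0.916, -0.0], [-0.0, -0.0, -1.0]]
force: [0.2, -0.8, -0.2]
opening: 0.008
grasp_force: 0.0
```

Run:
```python
from rig import bot,imaging,finder
from h import *
s=bot.read_state();print(s['time_s'],s['position'],s['force'])
rs=[]
for c in ['top','scene']:
    d=imaging.capture(c)
    y=yellow(d);print(c,y)
    if y: rs.append(ray(d,y[0][0]))
    if c=='scene': cv2.imwrite('pics/fin.png',cv2.resize(d['frame'][150:270,150:310,::-1],(800,600),interpolation=cv2.INTER_CUBIC))
if len(rs)==2: print(meet(rs))
```

```text
7.8833 [0.47065873 0.0880058  0.24036397] [ 0.15495556 -0.78375065 -0.22871405]
top [(array([317.04878049, 231.48780488]), np.int32(123))]
scene [(array([223.30508475, 214.66101695]), np.int32(59))]
[ 0.51455812 -0.06102704  0.06129055]
```

View pics/fin.png

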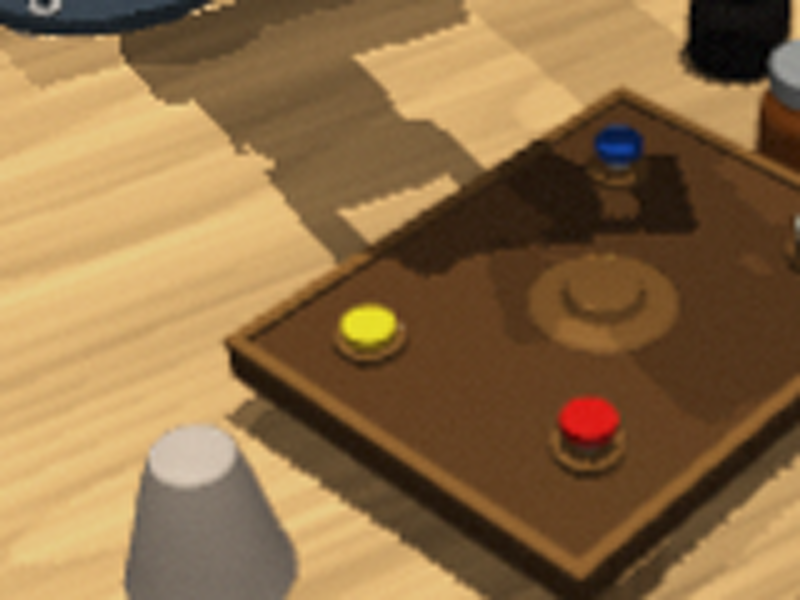

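The yellow head at (368,327) rests flat on its seat. Triangulated, it came down about 12 mm. Red at (588,425) and blue at (618,150) still stand proud, and the bell has not moved.

```bash
python3 -c "
from rig import bot
print(bot.hand_in())"
```

```text
the job is handed in; nothing more can be done
None
```

I pressed the yellow plug home on its seat with about 8 N peak measured force, withdrew clear of everything, and handed the job in at about 8 s; the hand-in returned no verdict.

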